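Sweep the tablets into the boat and crack the desiccator open

TASK

The counted tablets are going back into the desiccator: with the squeegee, sweep all five off the tray's deck into the steel boat at its far end, never touching the tablets with the fingers, and lay the squeegee back on the bench the way it lies now. Then pull the desiccator's lid free of its sticking gasket by the handle without letting it fly open, and finish while holding it still, its front edge about three centimetres up, so that I can slip the boat in; do not let go. Leave everything else standing where it is.

Things in the scene. Friction and masses are not known exactly. Their poses are not given: they have to be found in the camera images.
- tray: Grey tablet-counting tray, 210 mm (own x) by 164 mm (own y), fixed. Origin: centre of its underside, on the bench; z up. Flat deck, 22 mm above the bench, from x = -105 mm (open front edge without a rim, nearer the robot) to x = +40 mm. The side rims stand 12 mm above the deck; 148 mm is clear between them (y = -74 to +74 mm).
- tray_edge (a point): Middle of the deck's far edge, where the deck ends and the boat begins: 40 mm along the tray's +x from its origin, at deck height (22 mm above the bench).
- boat (a point): Centre of the floor of the steel boat set into the far end of the tray. Inside it is 55 mm along the tray's x (42 to 97 mm from the tray's origin) and 144 mm along y; its floor is 5 mm above the bench, 17 mm below the deck. The far rim behind it is 34 mm high.
- squeegee_grip (a point): Grip point of the bench squeegee: middle of its straight black handle (16 mm wide, 16 mm high), near its centre of mass. Loose, 110 g, lying on its blade's edge and its handle's butt. Here 25 mm above the bench; own z up, own x from handle to blade. The handle slopes from 35 mm up at the blade to 8 mm up at the butt, 107 mm behind this point.
- squeegee_blade (a point): Middle of the lower edge of the upright rubber blade's front face: 62.5 mm ahead of the grip point and 25 mm below it, on the bench at the start. Axes as the grip point. The blade is 90 mm wide along y and 5 mm thick; the clamp above it is 92 mm wide and 14 mm thick, its top 42 mm above the blade's lower edge.
- squeegee: The same squeegee; origin at its underside, 25 mm straight below the grip point.
- lid (a joint): Hinge angle of the desiccator's lid, rad: 0 = shut and stuck (the start), growing as the front edge rises, 1.75 = fully back. The gasket grips with a peak of about 10 to 20 N at the handle, weight included, gives at 0.01 to 0.03 rad and pops up a little (to 0.06 at most); beyond that only the lid's weight, 2 to 5 N at the handle, is left. Let go, the lid drops back onto its gasket (0.06 rad or less).
- lid_handle (a point): Middle of the bar of the lid's bow handle: round aluminium bar, 12 mm thick, 128 mm long, level along own y, on two posts 116 mm apart, 36 mm clear above the lid. When shut it is 202 mm above the bench, 200 mm in front of the hinge axis and 52 mm above it. Own axes turn with the lid: x from front to hinge, z up when shut.
- lid_front (a point): Middle of the lid's front edge, at its underside; 236 mm from the hinge axis, so that 0.13 rad lifts it by about 30 mm.
- lid_hinge (a point): Middle of the hinge axis at the back of the desiccator, 150 mm above the bench; the axis runs along its y. Own x points from the front to the hinge side, z up.
- desiccator: Clear acrylic desiccator chest with a black gasket round its rim, 230 x 230 mm, 150 mm high without the lid, heavy, fixed. Origin: centre of its underside; own x from the front (nearer the robot) to the hinge side, z up. Lid plate 236 x 236 mm, 8 mm thick, its top 160 mm above the bench.
- tablet1_center (a point): Centre of tablet 1 of five alike: round white tablet, 24 mm across, 9 mm thick, 10 g, lying flat on the tray's deck at the start; z is its axis.
- tablet2_center (a point): Centre of tablet 2 of five alike: round white tablet, 24 mm across, 9 mm thick, 10 g, lying flat on the tray's deck at the start; z is its axis.
- tablet3_center (a point): Centre of tablet 3 of five alike: round white tablet, 24 mm across, 9 mm thick, 10 g, lying flat on the tray's deck at the start; z is its axis.
- tablet4_center (a point): Centre of tablet 4 of five alike: round white tablet, 24 mm across, 9 mm thick, 10 g, lying flat on the tray's deck at the start; z is its axis.
- tablet5_center (a point): Centre of tablet 5 of five alike: round white tablet, 24 mm across, 9 mm thick, 10 g, lying flat on the tray's deck at the start; z is its axis.
- beaker: Bystander: glass beaker, 72 mm across the rim, 95 mm tall; origin at the centre of its underside.
- reagent_bottle: Bystander: amber glass bottle with black cap and blank label, 60 mm across, 135 mm tall; origin at the centre of its underside.
- weighing_jar: Bystander: small capped glass jar, 40 mm across, 45 mm tall; origin at the centre of its underside.
- timer: Bystander: white bench timer, 60 x 66 x 18 mm; origin at the centre of its underside.
- tip_box: Bystander: pipette tip box, 85 x 122 x 55 mm; origin at the centre of its underside.
- spoon: Bystander: steel laboratory spoon lying flat, 180 mm long; its origin is on the bench under its middle.

How it is judged:
On the way, in this order (a step that is already met when the one before it is completed fails the run):
1. all five tablets lie in the steel boat (x of tablet1_center in the frame of tray between 0.042 and 0.098 m and y of tablet1_center in the frame of tray between -0.073 and 0.073 m and z of each of tablet1_center, tablet2_center, tablet3_center, tablet4_center, tablet5_center in the frame of tray below 0.024 m and x of tablet2_center in the frame of tray between 0.042 and 0.098 m and y of tablet2_center in the frame of tray between -0.073 and 0.073 m and x of tablet3_center in the frame of tray between 0.042 and 0.098 m and y of tablet3_center in the frame of tray between -0.073 and 0.073 m and x of tablet4_center in the frame of tray between 0.042 and 0.098 m and y of tablet4_center in the frame of tray between -0.073 and 0.073 m and x of tablet5_center in the frame of tray between 0.042 and 0.098 m and y of tablet5_center in the frame of tray between -0.073 and 0.073 m), for 0.2 s.
2. the squeegee lies on the bench, let go (height (world z) of squeegee_grip below 0.036 m and angle between squeegee_grip's own z axis and vertical below 0.2 rad and contact force between each of the arm, the fingers and squeegee below 0.05 N and linear speed of squeegee below 0.02 m/s), for 0.2 s.
3. the lid is pulled free of its gasket by the fingers (value of joint lid above 0.07 rad and contact force between the fingers and desiccator above 1 N), for 0.1 s.
At the end, for the whole second after the job is handed in: The lid is held still by the fingers with its front edge 20 to 46 mm up (0.085 to 0.195 rad), all five tablets lie in the boat below deck level, and the squeegee lies upright on its blade and butt on the bench, let go (grip point below 36 mm, tilt below 0.2 rad) (all of step 1 and all of step 2 and value of joint lid between 0.085 and 0.195 rad and velocity of joint lid between -0.05 and 0.05 rad/s and contact force between the fingers and desiccator above 1 N); the arm keeps its last pose, push and grip.
It fails at once if a tablet is touched by the fingers or arm (contact force between any of the fingers, the arm and tablet1 above 0.3 N or contact force between any of the fingers, the arm and tablet2 above 0.3 N or contact force between any of the fingers, the arm and tablet3 above 0.3 N or contact force between any of the fingers, the arm and tablet4 above 0.3 N or contact force between any of the fingers, the arm and tablet5 above 0.3 N).
It fails at once if the lid flies open: more than 0.4 rad, front edge over 9 cm up (value of joint lid above 0.4 rad).
It fails at once if a bystander is shifted by more than 3 cm or tipped (distance of any of beaker, reagent_bottle, weighing_jar, timer, tip_box, spoon from where it was at the start of the episode above 0.03 m or angle between any of beaker, reagent_bottle, weighing_jar, timer, tip_box, spoon's own z axis and vertical above 0.5 rad).
It also fails if it takes over 64 s, if anything falls off the work surface, if the arm or the gripper's body presses on something with over 40 N, if the wrist force passes 120 N, or if a joint passes its speed limit or range.

ROBOT

A 7-joint arm with a two-finger parallel gripper is mounted at the origin on the work surface. World frame = base frame: x ahead of the robot, y to its left, z up, the work surface at z = 0. Lengths are in m, angles in rad, forces in N, time in s.
With the tool pointing down it reaches from about 0.4 to 0.875 m from the base axis. Payload 19.3 kg.
Tool frame: the origin (TCP) lies midway between the tips of the shut fingers; the grasp point (between the pads) lies 19 mm behind it (bot.tcp_to_grasp is the distance from the TCP to the grasp point, in m); z points along the fingers, y is the direction in which the jaws open and shut (so a half turn about z gives the same grasp; the last joint's range is limited). The gripper opens to 85 mm and grips with 20 to 120 N. Pads are 22 mm wide; open, the fingers measure 114 mm over their backs; the gripper's body (76 mm by 85 mm) begins 54 mm behind the grasp point. The pads swing forward as they close: fully open they stand 13 mm farther back than shut.
Start: joints at [-1.399, 0.521, -0.036, 1.599, 0.021, 1.021, -0.113], TCP at [0.15, 0.607, 0.231] pointing down, gripper open.
Joint ranges: [-2.91, 2.91], [-0.3, 2.13], [-1.5, 1.42], [0.17, 2.43], [-1.26, 4.41], [0.16, 1.93], [-2.52, 2.52]. Speed limits (rad/s): [1.89, 1.89, 2.39, 2.39, 3.01, 3.01, 3.01].

INTERFACE

Orientations are given as [roll, pitch, yaw] about the fixed x, y, z axes, in that order (R = Rz(yaw) Ry(pitch) Rx(roll)).
In Python, from workcell import bot gives the robot as it stands. The module is installed in compiled form; this text tells all that it offers.
- The arm moves only by the tool drive_tool, never from a script. Its argument "series" is a list of rows, each a list of 5 numbers: the opening in per cent of the stroke, from 0 (shut) to 100 (fully open), then the shift along the world's x, y, z in m, then the turn about the world's z in rad. A call has 1 to 12 rows; each row shifts and turns the pose as measured when the row begins; what a row does not reach is not made up. A row lasts 1/10 s, in which the tool goes at most 50 mm and 8.59 degrees, less where a joint would pass 70% of its speed; a pose out of reach is approached as far as the arm can. A call with a gripper value outside its range is refused whole. The fingers move at their own pace and stop on an object; "newtons" is the grip in N (left out, the last holds). Time passes only in rows, so rows that do not move let the fingers close. It gives the time, the measured TCP pose, the force and the opening at its end, in the units of the state.
- bot.observe(): the state, without advancing time (a new reading comes with each control period).
- bot.grab_frame(name): name is "scene" or "top"; returns the picture (400x640x3 uint8, red, green, blue); there is no depth.
- bot.camera_info(name): a dict with "fx", "fy", "cx", "cy" (pixels), "cam_to_world" (4x4, takes a point from camera to world coordinates). Camera axes: x right, y down, z forward; pixel columns grow to the right and rows downward; lengths in m; the calibration is good to about 2 mm. A picture is of the moment at which its call begins. camera_info takes no time and is no camera call.
- bot.job_done(): hands the job in, once; it reports no verdict.
Trained networks look in the newest picture that a camera, given by its name, has taken for a name from the list of things; names that differ only in an ending like _2 or _b are one class to them, and where a whole thing is asked for, a point or a joint stands for the part that bears it (a point fixed in the world has none). Each returns a list of dicts, best first, with "conf" (0 to 1); they miss things now and then, are a little off and sometimes report something else, mostly with a low value. They report only what shows in the picture. A call takes as long as a camera call.
- bot.masks_of(camera, target): "mask" (400x640 bool, what is visible of it) and "point" ([column, row] in pixels, amid what is visible of it).
The state is a dict: "clock": time; "qpos": joint angles; "qd": joint speeds; "joint_efforts": joint torques, N m; "position": TCP position; "tool_rot": TCP orientation; "force": force on the tool from outside, world axes, zero at the start; "moment": the same for the moment, N m; "grip_width": finger opening in m.
Only numpy, scipy, OpenCV 4.12 (cv2) and the standard library are available. Lean on these libraries where they do the work, as an engineer would, in place of code of your own. Each camera call takes 0.05 s, during which the arm holds its last target.

## Working session

There is one attempt and no reset: what is moved stays moved. The work goes in short steps, Python scripts to look and compute and a tool call to move; the robot and the scene stay as the last step left them, time stands still between calls to the robot, and variables do not carry over. Pictures are saved under pics/ and viewed, and the job is handed in when it is done.

Besides the shell and the picture viewer there is one more tool, called after "Request:" by a JSON object that holds its "name" and its "arguments". drive_tool: Moves the arm, as the interface text tells. Its arguments: {"type":"object","properties":{"series":{"type":"array","items":{"type":"array","items":{"type":"number"}}},"newtons":{"type":"number"}},"required":["series"]}

```bash
mkdir -p pics; python3 - <<'E'
from workcell import bot
import cv2,numpy as np
print(bot.observe())
for n in ("scene","top"):
    f=bot.grab_frame(n); cv2.imwrite(f"pics/{n}0.png",f[:,:,::-1]); print(n,bot.camera_info(n))
print(bot.tcp_to_grasp)
E
```

```text
{'clock': 0.0, 'qpos': array([-1.3991681 ,  0.52202806, -0.03632395,  1.60002708,  0.02119422,
        1.02112083, -0.11279283]), 'qd': array([ 0.00063224, -0.00089991,  0.00027466, -0.00079869,  0.00034886,
        0.00021467, -0.00053144]), 'joint_efforts': array([-8.87269471e-04, -9.27103114e+01,  1.97882608e+00, -3.69927406e+01,
        1.76706706e-02,  8.19451350e-03,  3.95864777e-05]), 'position': array([0.14962615, 0.60645524, 0.2307102 ]), 'tool_rot': array([-3.14039711e+00,  8.40922790e-05,  2.89975601e+00]), 'force': array([ 0.35720162, -0.26121089, -0.26154125]), 'moment': array([ 0.04213273, -0.03175787, -0.00026364]), 'grip_width': 0.08559735962840809}
scene {'fx': 452.56416298927866, 'fy': 452.56416298927866, 'cx': 322.2833355167862, 'cy': 207.1151138983364, 'cam_to_world': array([[ 0.40660389,  0.61611403, -0.67459379,  1.56515935],
       [ 0.913592  , -0.27807124,  0.29669183, -0.46045727],
       [-0.00478914, -0.73693954, -0.6759417 ,  1.16891815],
       [ 0.        ,  0.        ,  0.        ,  1.        ]])}
top {'fx': 419.60002642181087, 'fy': 419.60002642181087, 'cx': 310.53079211979866, 'cy': 207.0064369264138, 'cam_to_world': array([[ 2.70797411e-02, -9.88513970e-01,  1.48683620e-01,
         3.62911736e-01],
       [-9.99623557e-01, -2.74341618e-02, -3.32955745e-04,
         1.43918166e-02],
       [ 4.40814188e-03, -1.48618632e-01, -9.88884761e-01,
         1.47337749e+00],
       [ 0.00000000e+00,  0.00000000e+00,  0.00000000e+00,
         1.00000000e+00]])}
0.0187
```

View pics/scene0.png

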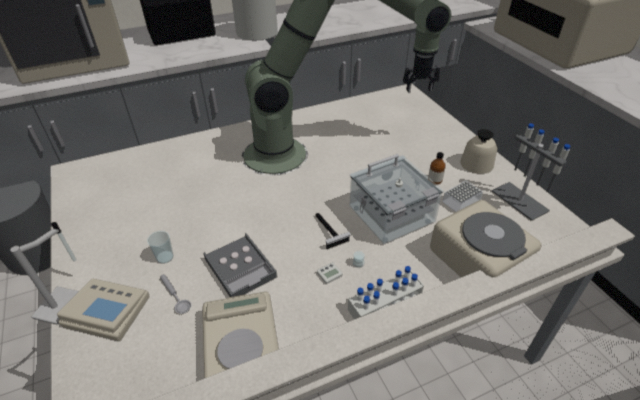

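View pics/top0.png

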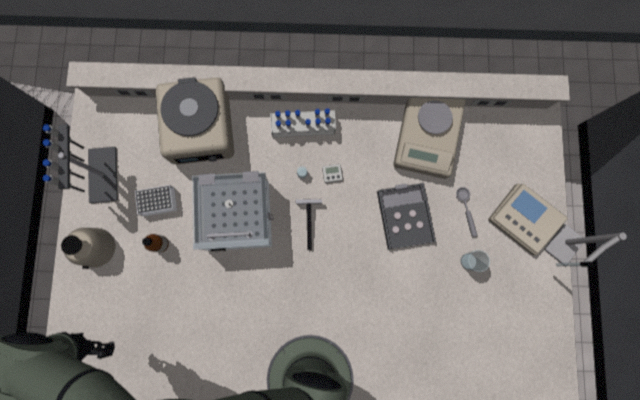

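The scene camera shows the tray at about (240,265), the squeegee at (330,232) and the desiccator at (395,195). The top camera shows the tray at (406,216), the squeegee at (310,222) with its blade at (308,201), and the desiccator at (231,210). Next I'll measure them.

```bash
cat > h.py <<'E'
from workcell import bot
import cv2,numpy as np
def ray(cam,p):
    c=bot.camera_info(cam);T=c["cam_to_world"]
    d=np.array([(p[0]-c["cx"])/c["fx"],(p[1]-c["cy"])/c["fy"],1.]); return T[:3,3],T[:3,:3]@d
def px2w(cam,p,z):
    o,d=ray(cam,p); return o+d*(z-o[2])/d[2]
def proj(cam,P):
    c=bot.camera_info(cam);T=np.linalg.inv(c["cam_to_world"]);P=np.atleast_2d(P)
    q=P@T[:3,:3].T+T[:3,3]; return np.c_[c["fx"]*q[:,0]/q[:,2]+c["cx"],c["fy"]*q[:,1]/q[:,2]+c["cy"]]
E
python3 - <<'E'
from h import *
import pickle
M={}
for cam in ("top","scene"):
    bot.grab_frame(cam)
    for t,z in [("tray",.022),("squeegee",.025),("desiccator",.15),("lid_handle",.2),("tablet1_center",.031),("timer",.018),("weighing_jar",.04),("beaker",.05),("squeegee_blade",.02)]:
        r=bot.masks_of(cam,t)
        M[cam,t]=r
        for d in r[:7]: print(cam,t,round(d["conf"],2),np.round(d["point"],1),d["mask"].sum(),px2w(cam,d["point"],z).round(3)[:2])
pickle.dump(M,open("m.pkl","wb"))
for cam,b in (("top",(280,130,160,140)),("scene",(190,190,200,120))):
    f=bot.grab_frame(cam);x,y,w,h=b
    cv2.imwrite(f"pics/{cam}_c.png",cv2.resize(f[y:y+h,x:x+w,::-1],None,fx=4,fy=4,interpolation=cv2.INTER_CUBIC))
f=bot.grab_frame("top");cv2.imwrite("pics/top_d.png",cv2.resize(f[160:260,180:330,::-1],None,fx=5,fy=5,interpolation=cv2.INTER_CUBIC))
E
```

```text
top tray 0.79 [404.8 217.5] 2800 [ 0.553 -0.316]
top tray 0.71 [229.4 210.8] 5491 [0.56  0.297]
top tray 0.67 [306. 215.] 286 [0.553 0.029]
top squeegee 0.56 [306.5 213.7] 317 [0.557 0.027]
top squeegee 0.2 [464.7 207.5] 325 [ 0.594 -0.525]
top desiccator 0.64 [229.2 209.5] 6028 [0.547 0.273]
top lid_handle 0.81 [229.4 213.4] 5482 [0.528 0.262]
top tablet1_center 0.54 [475.6 260.3] 513 [ 0.411 -0.555]
top tablet1_center 0.51 [415.7 225.9] 41 [ 0.524 -0.351]
top timer 0.58 [331.7 173.4] 289 [ 0.704 -0.058]
top weighing_jar 0.69 [302.5 171.4] 109 [0.704 0.045]
top weighing_jar 0.58 [331.1 174. ] 326 [ 0.697 -0.055]
top beaker 0.88 [476.4 258.3] 505 [ 0.417 -0.55 ]
top beaker 0.44 [231.4 209.8] 5916 [0.56  0.284]
top squeegee_blade 0.61 [308.8 212.6] 289 [0.562 0.019]
scene tray 0.71 [239.1 268. ] 2502 [ 0.578 -0.325]
scene squeegee 0.83 [334.5 232.9] 419 [0.564 0.026]
scene desiccator 0.7 [391.3 198.1] 5708 [0.603 0.219]
scene desiccator 0.28 [232.9 266.4] 38 [ 0.675 -0.355]
scene timer 0.8 [327.5 271.5] 369 [ 0.707 -0.066]
scene weighing_jar 0.51 [394.2 179.9] 3091 [0.41  0.358]
scene weighing_jar 0.45 [356.  259.6] 145 [0.716 0.032]
scene beaker 0.61 [160.2 247.5] 646 [ 0.408 -0.544]
scene squeegee_blade 0.73 [332.5 235.2] 401 [0.567 0.017]
```

View pics/top_c.png

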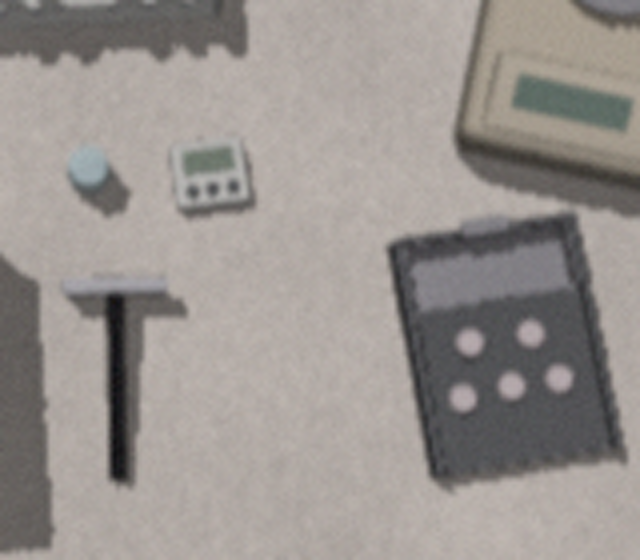

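View pics/scene_c.png

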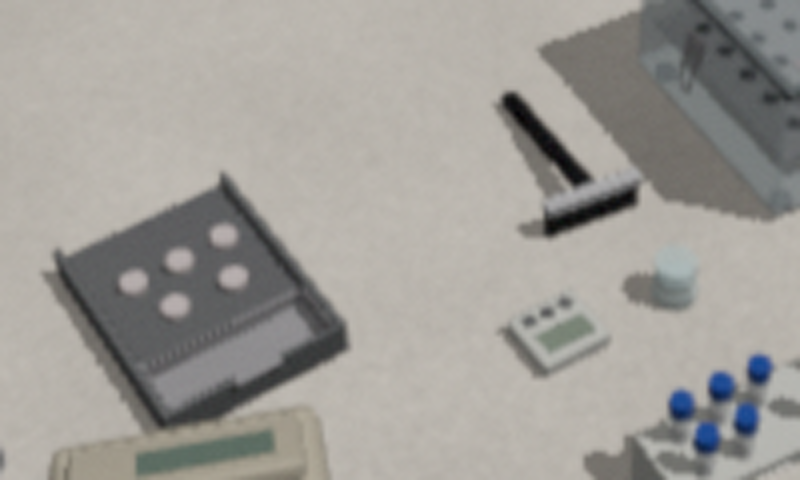

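View pics/top_d.png

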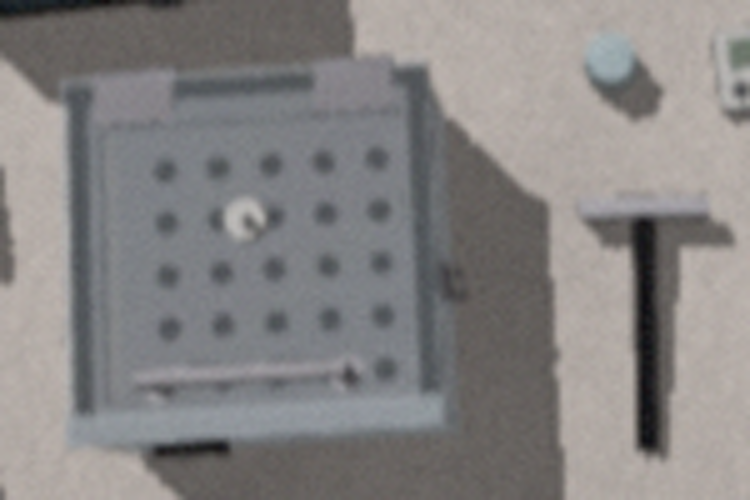

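The crops are clear enough to pick keypoints, so I'll fit the poses from both cameras and check them with overlays.

```bash
cat > fit.py <<'E'
from h import *
from scipy.optimize import least_squares
def place(p,L):
    c,s=np.cos(p[2]),np.sin(p[2]);L=np.asarray(L,float)
    return np.c_[p[0]+c*L[:,0]-s*L[:,1],p[1]+s*L[:,0]+c*L[:,1],L[:,2]]
def cr(o,k,u): return (np.array(u,float)+.5)/k-.5+np.array(o)
def fit(kp,p0):
    # kp: list (cam,pixel,localpt)
    def r(p): return np.concatenate([proj(c,place(p,[l]))[0]-u for c,u,l in kp])
    s=least_squares(r,p0,loss="soft_l1"); print(s.x.round(4)); 
    for (c,u,l),e in zip(kp,r(s.x).reshape(-1,2)): print("  ",c,l,e.round(1))
    return s.x
T=lambda u:cr((280,130),4,u); S=lambda u:cr((190,190),4,u); D=lambda u:cr((180,160),5,u)
tray=[("top",T((392,243)),(.105,.082,.034)),("top",T((576,213)),(.105,-.082,.034)),
 ("top",T((623,458)),(-.105,-.082,.034)),("top",T((437,485)),(-.105,.082,.022)),
 ("scene",S((223,172)),(-.105,.082,.034)),("scene",S((57,250)),(-.105,-.082,.034)),
 ("scene",S((345,328)),(.105,.082,.034)),("scene",S((165,425)),(.105,-.082,.030))]
sq=[("top",T((65,284)),(.060,.046,.042)),("top",T((166,283)),(.060,-.046,.042)),("top",T((119,480)),(-.107,0,.010)),
 ("scene",S((545,232)),(.0625,-.045,0)),("scene",S((636,203)),(.0625,.045,0)),("scene",S((508,97)),(-.107,0,.010))]
desi=[("top",D((78,440)),(-.118,.118,.152)),("top",D((452,422)),(-.118,-.118,.152)),
 ("top",D((140,380)),(-.085,.064,.206)),("top",D((357,368)),(-.085,-.064,.206)),
 ]
if __name__=="__main__":
    pt=fit(tray,[.55,-.32,-.1]); ps=fit(sq,[.55,.02,0]); pd=fit(desi,[.56,.28,0])
    np.save("pt.npy",pt);np.save("ps.npy",ps);np.save("pd.npy",pd)
    def box(x0,x1,y0,y1,z0,z1): 
        v=[(x,y,z) for x in(x0,x1) for y in (y0,y1) for z in (z0,z1)]
        return [(v[i],v[j]) for i in range(8) for j in range(i+1,8) if sum(a!=b for a,b in zip(v[i],v[j]))==1]
    obj=[(pt,box(-.105,.105,-.082,.082,0,.034)+box(-.105,.04,-.074,.074,.022,.022)+box(.042,.097,-.072,.072,.005,.022)),
     (ps,box(.0575,.0625,-.045,.045,0,.02)+box(.053,.067,-.046,.046,.02,.042)+[((-.107,0,.008),(.055,0,.035))]),
     (pd,box(-.115,.115,-.115,.115,0,.15)+box(-.118,.118,-.118,.118,.152,.16)+[((-.085,-.064,.202),(-.085,.064,.202))])]
    for cam,b,k in (("top",(185,140,255,120),3),("scene",(190,150,260,145),3)):
        f=bot.grab_frame(cam)[:,:,::-1];x,y,w,h=b
        im=cv2.resize(f[y:y+h,x:x+w],None,fx=k,fy=k,interpolation=cv2.INTER_CUBIC)
        for p,E in obj:
            for a,c in E:
                q=(proj(cam,place(p,[a,c]))-[x,y]+.5)*k
                cv2.line(im,*[tuple(int(round(v)) for v in t) for t in q],(0,255,0),1,cv2.LINE_AA)
        cv2.imwrite(f"pics/{cam}_fit.png",im)
    for u in ((470,342),(531,333),(463,398),(512,386),(560,378)):
        w=px2w("top",T(u),.031); d=w[:2]-pt[:2]; c,s=np.cos(pt[2]),np.sin(pt[2]); print("tab",w[:2].round(3),"local",np.round([c*d[0]+s*d[1],-s*d[0]+c*d[1]],3))
    print("grip handle",place(pd,[(-.085,0,.202)]))
E
python3 fit.py
```

```text
[ 0.5577 -0.3194  0.1875]
   top (0.105, 0.082, 0.034) [ 0.2 -0.3]
   top (0.105, -0.082, 0.034) [ 0.2 -0.1]
   top (-0.105, -0.082, 0.034) [ 0.6 -2.1]
   top (-0.105, 0.082, 0.022) [-0.5 -1. ]
   scene (-0.105, 0.082, 0.034) [ 0.5 -0.8]
   scene (-0.105, -0.082, 0.034) [-1.6 -0.3]
   scene (0.105, 0.082, 0.034) [ 0.4 -1.6]
   scene (0.105, -0.082, 0.03) [-0.5 -1.3]
[0.5392 0.0186 0.0419]
   top (0.06, 0.046, 0.042) [-0.6  0.5]
   top (0.06, -0.046, 0.042) [0.8 0.4]
   top (-0.107, 0, 0.01) [-0.1  0.3]
   scene (0.0625, -0.045, 0) [0.3 2. ]
   scene (0.0625, 0.045, 0) [0.3 0.8]
   scene (-0.107, 0, 0.01) [-0.1 -0.3]
[0.5485 0.2638 0.0771]
   top (-0.118, 0.118, 0.152) [-0.2  0.3]
   top (-0.118, -0.118, 0.152) [0.3 0.2]
   top (-0.085, 0.064, 0.206) [ 0.4 -0.4]
   top (-0.085, -0.064, 0.206) [-0.6 -0.1]
tab [ 0.56  -0.287] local [0.008 0.031]
tab [ 0.569 -0.34 ] local [ 0.007 -0.022]
tab [ 0.511 -0.281] local [-0.039  0.047]
tab [ 0.522 -0.323] local [-0.035  0.003]
tab [ 0.53  -0.365] local [-0.035 -0.04 ]
grip handle [[0.46378967 0.25729954 0.202     ]]
```

View pics/top_fit.png

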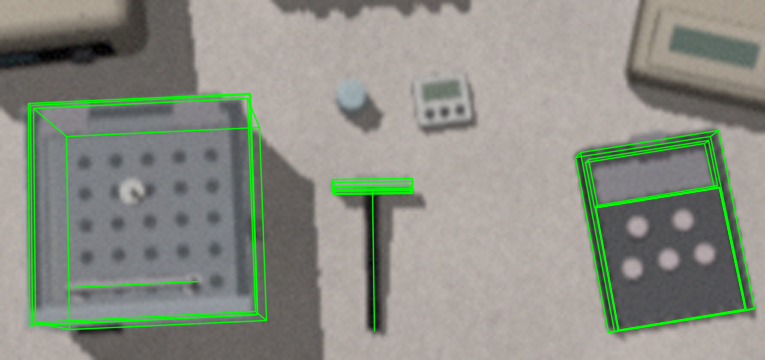

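View pics/scene_fit.png

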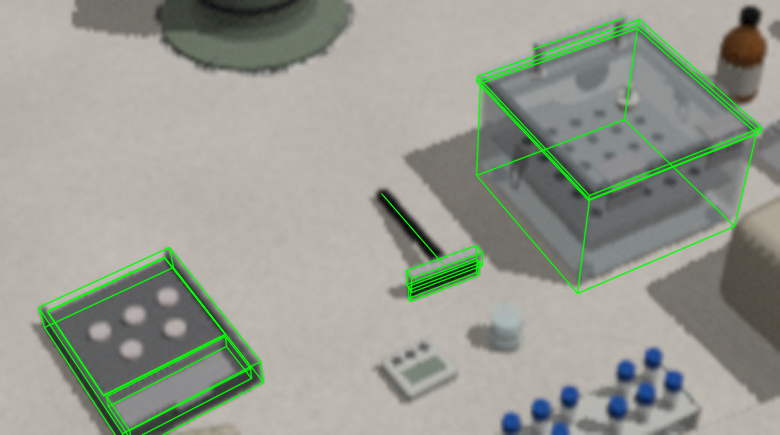

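The overlays match. The squeegee grip is at (0.539, 0.019) with yaw 0.04. I'll move above it.

Request:
{"name": "drive_tool", "arguments": {"series": [[100,0.02,-0.03,0.03,0.025],[100,0.026,-0.039,0.0,0.025],[100,0.026,-0.039,0,0.025],[100,0.026,-0.039,0,0.025],[100,0.026,-0.039,0,0.025],[100,0.026,-0.039,0,0.025],[100,0.026,-0.039,0,0.025],[100,0.026,-0.039,0,0.025],[100,0.026,-0.039,0,0.025],[100,0.026,-0.039,0,0.025],[100,0.026,-0.039,0,0.025],[100,0.026,-0.039,0,0.025]], "newtons": 40}}

```text
clock: 2.55
position: [0.4594, 0.1331, 0.263]
tool_rot: [3.138, 0.002, -3.062]
force: [0.8, 1.6, -0.3]
grip_width: 0.0855
```

Request:
{"name": "drive_tool", "arguments": {"series": [[100,0.025,-0.038,0,-0.012],[100,0.025,-0.038,-0.01,-0.012],[100,0.025,-0.034,-0.02,-0.012],[100,0.005,-0.005,-0.04,0],[100,0,0,-0.04,0],[100,0,0,-0.04,0],[100,0,0,-0.01,0],[100,0,0,0,0]]}}

```text
clock: 3.35
position: [0.5459, 0.0047, 0.1004]
tool_rot: [3.139, 0.011, -3.107]
force: [-0.2, 0.1, 0.9]
grip_width: 0.0857
```

```bash
python3 - <<'E'
from h import *
s=bot.observe();print(s["position"],s["tool_rot"],s["qpos"])
ims=[]
for cam,(x,y) in (("top",(240,140)),("scene",(270,170))):
    f=bot.grab_frame(cam)[:,:,::-1];ims.append(cv2.resize(f[y:y+120,x:x+130],None,fx=3,fy=3,interpolation=cv2.INTER_CUBIC))
cv2.imwrite("pics/a1.png",np.hstack(ims))
E
```

```text
[0.54591725 0.00474854 0.10042223] [ 3.13894094  0.01066632 -3.10729013] [-0.23444529  0.58201971  0.16265222  1.93274102 -0.15550028  0.62781782
  1.63212268]
```

View pics/a1.png

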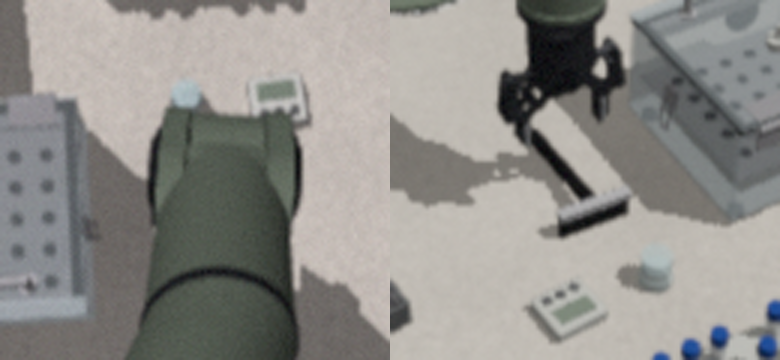

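Request:
{"name": "drive_tool", "arguments": {"series": [[100,-0.006,0.013,-0.01,0.008],[100,-0.001,0.001,-0.02,0],[100,0,0,-0.02,0],[100,0,0,-0.01,0],[100,0,0,0,0],[100,0,0,0,0]]}}

```text
clock: 4.05
position: [0.5428, 0.025, 0.0472]
tool_rot: [3.136, 0.025, -3.094]
force: [0.2, -0.5, 0.1]
grip_width: 0.0856
```

Request:
{"name": "drive_tool", "arguments": {"series": [[100,-0.002,-0.004,0,0],[100,-0.001,-0.001,-0.01,0],[100,0,0,-0.01,0],[100,0,0,-0.008,0],[100,0,0,0,0],[100,0,0,0,0]]}}

```text
clock: 4.65
position: [0.5404, 0.0195, 0.0186]
tool_rot: [3.135, 0.028, -3.094]
force: [-0.2, -0.3, 0.2]
grip_width: 0.0852
```

Request:
{"name": "drive_tool", "arguments": {"series": [[100,-0.001,-0.001,-0.008,0],[100,0,0,0,0],[0,0,0,0,0],[0,0,0,0,0],[0,0,0,0,0],[0,0,0,0,0],[0,0,0,0,0],[0,0,0,0,0],[0,0,0,0,0],[0,0,0,0,0]], "newtons": 40}}

```text
clock: 5.65
position: [0.5397, 0.0185, 0.0105]
tool_rot: [3.135, 0.029, -3.094]
force: [0.3, 0.7, -0.7]
grip_width: 0.0153
```

Request:
{"name": "drive_tool", "arguments": {"series": [[0,0,0,0.01,0],[0,0,0,0.02,0],[0,0,0,0.02,0],[0,0,0,0,0],[0,0,0,0,0]]}}

```text
clock: 6.15
position: [0.5392, 0.0185, 0.0637]
tool_rot: [3.135, 0.028, -3.094]
force: [0.3, 1.2, -1.5]
grip_width: 0.0152
```

```bash
cat > look.py <<'E'
import sys
from h import *
s=bot.observe();print(s["clock"],s["position"].round(4),s["tool_rot"].round(3),s["force"].round(1),s["grip_width"],s["qpos"].round(2))
n,x1,y1,x2,y2=sys.argv[1],*map(int,sys.argv[2:6]); ims=[]
for cam,(x,y) in (("top",(x1,y1)),("scene",(x2,y2))):
    f=bot.grab_frame(cam)[:,:,::-1];ims.append(cv2.resize(f[y:y+120,x:x+130],None,fx=3,fy=3,interpolation=cv2.INTER_CUBIC))
cv2.imwrite(f"pics/{n}.png",np.hstack(ims))
E
python3 look.py a2 240 140 270 170
```

```text
6.15 [0.5392 0.0185 0.0637] [ 3.135  0.028 -3.094] [ 0.3  1.2 -1.5] 0.01518789481021077 [-0.24  0.63  0.14  1.98 -0.17  0.52  1.63]
```

View pics/a2.png

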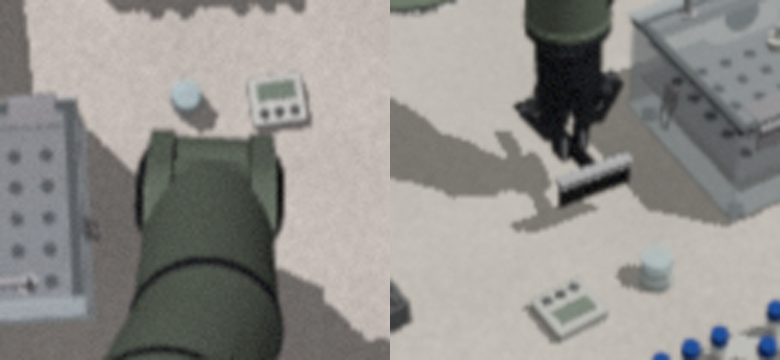

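Request:
{"name": "drive_tool", "arguments": {"series": [[0,-0.006,-0.016,0.02,0.012],[0,-0.012,-0.033,0.01,0.015],[0,-0.013,-0.036,0,0.015],[0,-0.013,-0.036,0,0.015],[0,-0.013,-0.036,0,0.015],[0,-0.013,-0.036,0,0.015],[0,-0.013,-0.036,0,0.015],[0,-0.013,-0.036,0,0.015],[0,-0.013,-0.03,0,0.01],[0,-0.006,-0.015,0,0.005],[0,0,0,0,0],[0,0,0,0,0]]}}

```text
clock: 7.45
position: [0.4137, -0.3004, 0.0863]
tool_rot: [3.131, 0.018, -2.955]
force: [0.4, 0.4, -1.7]
grip_width: 0.0153
```

Request:
{"name": "drive_tool", "arguments": {"series": [[0,-0.002,-0.018,0,0.006],[0,-0.001,-0.008,-0.01,0],[0,0,0,-0.015,0],[0,0,0,-0.012,0],[0,0,0,0,0],[0,0,0,0,0]]}}

```text
clock: 8.05
position: [0.4127, -0.3213, 0.0448]
tool_rot: [3.127, 0.017, -2.943]
force: [-1.2, -0.3, -1.8]
grip_width: 0.0152
```

```bash
cat > tr.py <<'E'
from h import *
pt=np.load("pt.npy");s=bot.observe();P=s["position"];d=P[:2]-pt[:2];c,n=np.cos(pt[2]),np.sin(pt[2])
print("grip in tray",np.round([c*d[0]+n*d[1],-n*d[0]+c*d[1]],4),"blade x",round(c*d[0]+n*d[1]+.0625,4),"bottom above deck",round(P[2]-.0325,4),"yawerr",round(s["tool_rot"][2]+np.pi-pt[2],3),s["force"].round(1))
E
python3 tr.py; python3 look.py a3 350 150 170 190
```

```text
grip in tray [-0.1428  0.0252] blade x -0.0803 bottom above deck 0.0123 yawerr 0.011 [-1.2 -0.3 -1.8]
8.05 [ 0.4127 -0.3213  0.0448] [ 3.127  0.017 -2.943] [-1.2 -0.3 -1.8] 0.01519858987299516 [ 0.54  0.65  0.03  2.   -0.09  0.49  2.41]
```

View pics/a3.png

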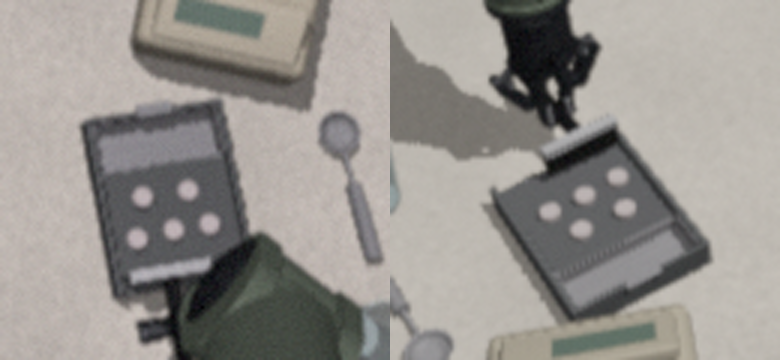

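Request:
{"name": "drive_tool", "arguments": {"series": [[0,0.001,-0.005,-0.004,-0.006],[0,0,-0.003,-0.004,-0.004],[0,0,0,-0.001,0],[0,0,0,0,0]]}}

```text
clock: 8.55
position: [0.4146, -0.3307, 0.0366]
tool_rot: [3.129, 0.018, -2.954]
force: [0.2, -0.8, -1.3]
grip_width: 0.0151
```

```bash
python3 tr.py; python3 look.py a4 350 150 170 190
```

```text
grip in tray [-0.1426  0.0157] blade x -0.0801 bottom above deck 0.0041 yawerr 0.0 [ 0.2 -0.8 -1.3]
8.55 [ 0.4146 -0.3307  0.0366] [ 3.129  0.018 -2.954] [ 0.2 -0.8 -1.3] 0.015077844676964195 [ 0.55  0.67  0.03  1.98 -0.09  0.48  2.42]
```

View pics/a4.png

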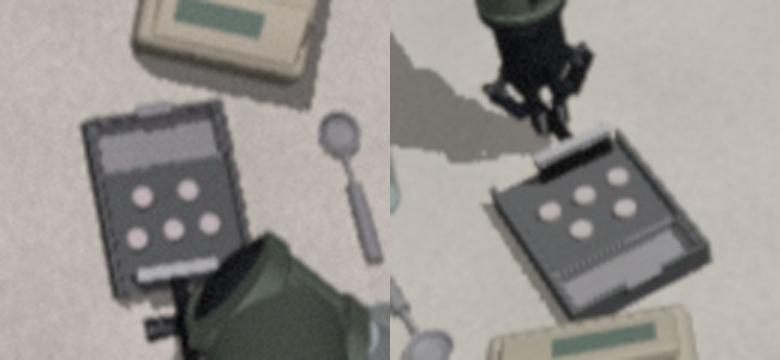

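Request:
{"name": "drive_tool", "arguments": {"series": [[0,0.005,0.001,-0.002,0],[0,0.01,0.002,0,0],[0,0.01,0.002,0,0],[0,0.01,0.002,0,0],[0,0.01,0.002,0,0],[0,0.01,0.002,0,0],[0,0.01,0.002,0,0],[0,0.01,0.002,0,0],[0,0.01,0.002,0,0],[0,0,0,0,0]]}}

```text
clock: 9.65
position: [0.509, -0.3107, 0.0348]
tool_rot: [3.129, 0.02, -2.951]
force: [0.8, -0.0, -1.2]
grip_width: 0.0155
```

```bash
python3 tr.py; python3 look.py a5 350 150 170 190
```

```text
grip in tray [-0.0462  0.0177] blade x 0.0163 bottom above deck 0.0023 yawerr 0.003 [ 0.8 -0.  -1.2]
9.65 [ 0.509  -0.3107  0.0348] [ 3.129  0.02  -2.951] [ 0.8 -0.  -1.2] 0.015506017882875731 [ 0.43  0.74  0.05  1.81 -0.1   0.58  2.31]
```

View pics/a5.png

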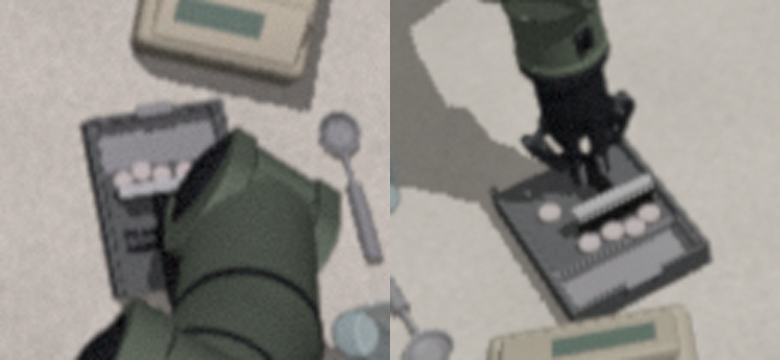

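Request:
{"name": "drive_tool", "arguments": {"series": [[0,0.008,0.0015,0,0],[0,0.009,0.0015,0,0],[0,0.009,0.0015,0,0],[0,0.008,0.0015,0,0],[0,0.003,0,0,0],[0,0,0,0,0]]}}

```text
clock: 10.35
position: [0.5469, -0.3052, 0.0347]
tool_rot: [3.129, 0.018, -2.954]
force: [-1.1, 0.2, -0.5]
grip_width: 0.0153
```

```bash
python3 tr.py; python3 look.py a6 350 150 170 190
```

```text
grip in tray [-0.0079  0.016 ] blade x 0.0546 bottom above deck 0.0022 yawerr 0.0 [-1.1  0.2 -0.5]
10.35 [ 0.5469 -0.3052  0.0347] [ 3.129  0.018 -2.954] [-1.1  0.2 -0.5] 0.01532825665663997 [ 0.38  0.78  0.06  1.73 -0.11  0.63  2.27]
```

View pics/a6.png

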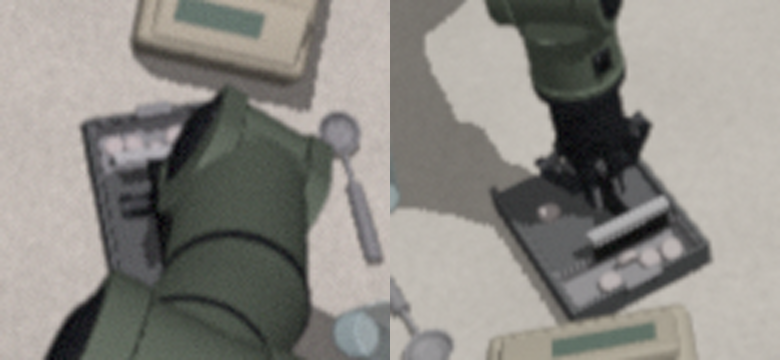

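Request:
{"name": "drive_tool", "arguments": {"series": [[0,0,0,0.015,0],[0,0,0,0.025,0],[0,-0.008,-0.004,0.005,-0.01],[0,-0.02,-0.011,0,-0.01],[0,-0.025,-0.013,0,-0.01],[0,-0.025,-0.013,0,0],[0,-0.02,-0.012,0,0],[0,-0.01,-0.005,0,0],[0,0,0,0,0],[0,0,0,0,0]]}}

```text
clock: 11.45
position: [0.4309, -0.3663, 0.0866]
tool_rot: [3.13, 0.019, -2.99]
force: [0.9, 0.2, -1.9]
grip_width: 0.015
```

```bash
python3 tr.py; python3 look.py a7 350 150 170 190
```

```text
grip in tray [-0.1333 -0.0224] blade x -0.0708 bottom above deck 0.0541 yawerr -0.036 [ 0.9  0.2 -1.9]
11.45 [ 0.4309 -0.3663  0.0866] [ 3.13   0.019 -2.99 ] [ 0.9  0.2 -1.9] 0.014991345311236194 [ 0.57  0.62  0.06  1.88 -0.1   0.64  2.42]
```

View pics/a7.png

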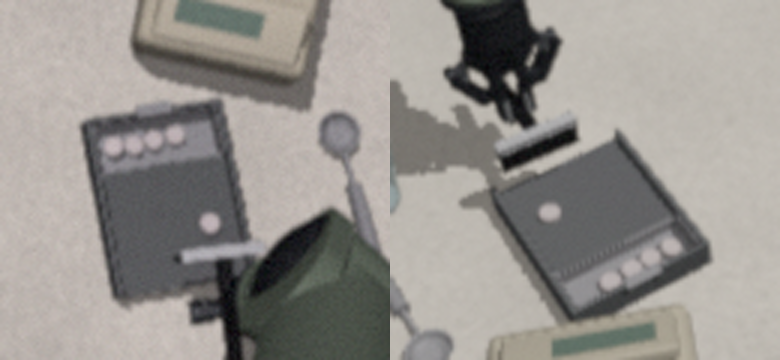

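Request:
{"name": "drive_tool", "arguments": {"series": [[0,0,0,-0.012,0],[0,0,0,-0.018,0],[0,0,0,-0.012,0],[0,0,0,-0.004,0],[0,0,0,0,0]]}}

```text
clock: 12.05
position: [0.4341, -0.3632, 0.0361]
tool_rot: [3.129, 0.02, -2.984]
force: [0.3, -0.4, -1.3]
grip_width: 0.015
```

```bash
python3 tr.py
```

```text
grip in tray [-0.1295 -0.0199] blade x -0.067 bottom above deck 0.0036 yawerr -0.03 [ 0.3 -0.4 -1.3]
```

Request:
{"name": "drive_tool", "arguments": {"series": [[0,0.005,0.001,-0.0015,0.01],[0,0.01,0.0015,0,0.01],[0,0.01,0.0015,0,0.01],[0,0.01,0.0015,0,0],[0,0.01,0.0015,0,0],[0,0.01,0.0015,0,0],[0,0.01,0.0015,0,0],[0,0.01,0.0015,0,0],[0,0,0,0,0]]}}

```text
clock: 12.95
position: [0.5185, -0.3501, 0.0362]
tool_rot: [3.131, 0.023, -2.95]
force: [0.4, 0.8, -1.1]
grip_width: 0.0153
```

```bash
python3 tr.py; python3 look.py a8 350 150 170 190
```

```text
grip in tray [-0.0442 -0.0229] blade x 0.0183 bottom above deck 0.0037 yawerr 0.004 [ 0.4  0.8 -1.1]
12.95 [ 0.5185 -0.3501  0.0362] [ 3.131  0.023 -2.95 ] [ 0.4  0.8 -1.1] 0.015260543739757403 [ 0.48  0.77  0.05  1.73 -0.1   0.63  2.36]
```

View pics/a8.png

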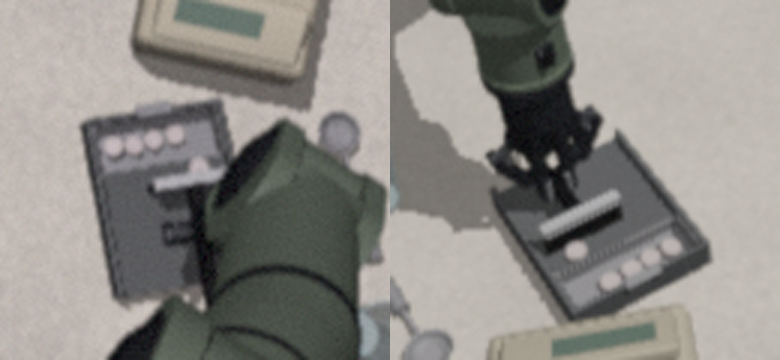

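Request:
{"name": "drive_tool", "arguments": {"series": [[0,0.008,0.0017,-0.001,0],[0,0.009,0.0017,0,0],[0,0.009,0.0017,0,0],[0,0.007,0.0015,0,0],[0,0.002,0,0,0],[0,0,0,0,0],[0,0,0,0.015,0],[0,0,0,0.03,0],[0,0,0,0.03,0],[0,0,0.02,0,0],[0,0,0.03,0,0],[0,0,0.03,0,0]]}}

```text
clock: 14.25
position: [0.5512, -0.2678, 0.1185]
tool_rot: [3.134, 0.022, -2.96]
force: [0.7, 1.3, -1.4]
grip_width: 0.0152
```

```bash
python3 tr.py; python3 look.py a9 350 150 170 190
```

```text
grip in tray [0.0033 0.052 ] blade x 0.0658 bottom above deck 0.086 yawerr -0.006 [ 0.7  1.3 -1.4]
14.25 [ 0.5512 -0.2678  0.1185] [ 3.134  0.022 -2.96 ] [ 0.7  1.3 -1.4] 0.015239106947519284 [ 0.31  0.63  0.08  1.74 -0.1   0.75  2.2 ]
```

View pics/a9.png

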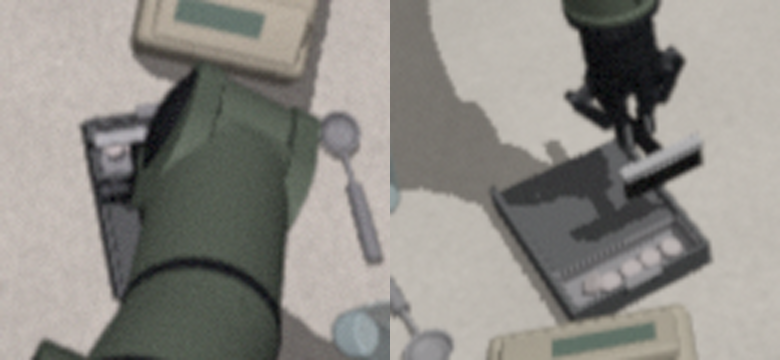

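Request:
{"name": "drive_tool", "arguments": {"series": [[0,-0.001,0.03,0,-0.012],[0,-0.001,0.035,0,-0.014],[0,-0.001,0.035,0,-0.014],[0,-0.001,0.035,0,-0.014],[0,-0.001,0.035,0,-0.014],[0,-0.001,0.035,0,-0.014],[0,-0.001,0.025,0,-0.014],[0,-0.001,0.012,0,-0.012],[0,0,0,0,-0.01],[0,0,0,0,0],[0,0,0,0,0]]}}

```text
clock: 15.45
position: [0.5428, -0.02, 0.1286]
tool_rot: [3.135, 0.03, -3.085]
force: [-0.1, 0.2, -1.3]
grip_width: 0.015
```

```bash
python3 look.py b1 350 150 170 190
```

```text
15.45 [ 0.5428 -0.02    0.1286] [ 3.135  0.03  -3.085] [-0.1  0.2 -1.3] 0.01503630551247912 [-0.17  0.52  0.13  1.94 -0.12  0.66  1.67]
```

View pics/b1.png

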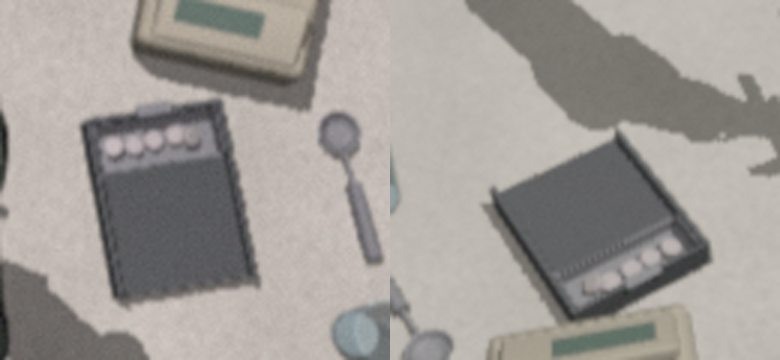

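```bash
python3 - <<'E'
from h import *
pt=np.load("pt.npy");c,n=np.cos(pt[2]),np.sin(pt[2])
for u in((113,147),(135,145),(154,140),(176,134),(192,137)):
    p=(np.array(u)+.5)/3-.5+[350,150]; d=px2w("top",p,.012)[:2]-pt[:2]; print(np.round([c*d[0]+n*d[1],-n*d[0]+c*d[1]],3))
a=bot.grab_frame("top")[180:215,375:430,::-1];b=bot.grab_frame("scene")[255:300,350-0-0-0-0-0-350+220:290,::-1]
cv2.imwrite("pics/b2.png",np.vstack([cv2.resize(a,(550,280),interpolation=cv2.INTER_CUBIC),cv2.resize(b,(550,300),interpolation=cv2.INTER_CUBIC)]))
E
```

```text
[0.073 0.05 ]
[0.071 0.024]
[0.073 0.001]
[ 0.076 -0.026]
[ 0.07  -0.044]
```

View pics/b2.png

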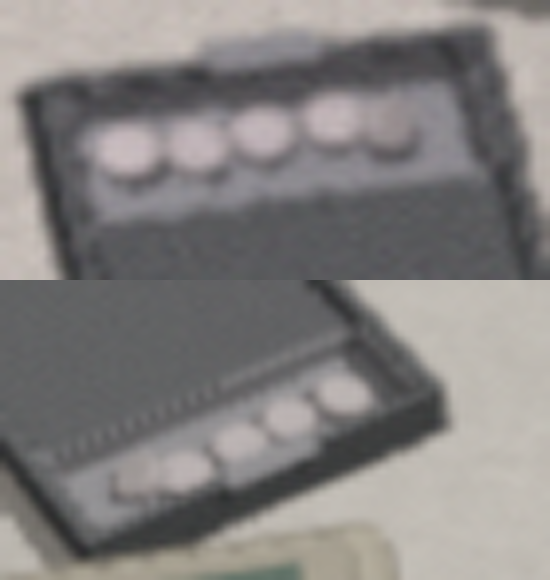

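All five tablets are in the boat. Four lie flat and the fifth leans on its neighbour at about tray (0.07, -0.044). Now I'll lay the squeegee back.

Request:
{"name": "drive_tool", "arguments": {"series": [[0,-0.001,0.018,-0.01,-0.004],[0,-0.001,0.018,-0.02,-0.004],[0,0,0,-0.025,0],[0,0,0,-0.02,0],[0,0,0,-0.01,0],[0,0,0,0,0],[0,0,0,0,0]]}}

```text
clock: 16.35
position: [0.5415, 0.0145, 0.0413]
tool_rot: [3.135, 0.032, -3.097]
force: [0.5, 0.3, -1.0]
grip_width: 0.0154
```

Request:
{"name": "drive_tool", "arguments": {"series": [[0,-0.001,0.002,-0.01,0],[0,-0.001,0.001,-0.01,0],[0,0,0,-0.006,0],[0,0,0,-0.003,0],[0,0,0,0,0],[0,0,0,0,0]]}}

```text
clock: 16.95
position: [0.5405, 0.0174, 0.0117]
tool_rot: [3.135, 0.034, -3.098]
force: [-0.3, 0.6, -0.8]
grip_width: 0.0151
```

Request:
{"name": "drive_tool", "arguments": {"series": [[0,0,0,-0.0015,0],[0,0,0,-0.001,0],[0,0,0,0,0]]}}

```text
clock: 17.25
position: [0.5408, 0.0175, 0.0107]
tool_rot: [3.135, 0.035, -3.098]
force: [-1.0, -0.2, -0.4]
grip_width: 0.0149
```

Force has eased toward zero, so it is on the bench. I'll open the jaws slowly and rise.

Request:
{"name": "drive_tool", "arguments": {"series": [[30,0,0,-0.0005,0],[50,0,0,0,0],[70,0,0,0,0],[100,0,0,0,0],[100,0,0,0,0],[100,0,0,0.01,0],[100,0,0,0.02,0],[100,0,0,0.04,0],[100,0,0,0.045,0],[100,0,0,0.045,0],[100,-0.02,0.005,0.04,0],[100,-0.03,0.01,0.035,0]]}}

```text
clock: 18.45
position: [0.4882, 0.031, 0.2534]
tool_rot: [3.136, 0.031, -3.101]
force: [0.3, -0.3, 1.2]
grip_width: 0.0856
```

```bash
python3 look.py c1 240 140 270 170
```

```text
18.45 [0.4882 0.031  0.2534] [ 3.136  0.031 -3.101] [ 0.3 -0.3  1.2] 0.0855514578573676 [-0.34  0.27  0.19  1.95 -0.07  0.9   1.49]
```

View pics/c1.png

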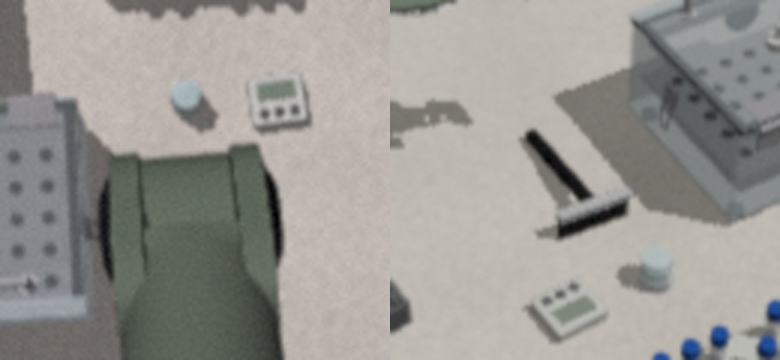

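```bash
python3 - <<'E'
from fit import *
pd=np.load("pd.npy")
ims=[]
for cam,(x,y) in (("top",(185,205)),("scene",(345,145))):
    f=bot.grab_frame(cam)[:,:,::-1];im=cv2.resize(f[y:y+60,x:x+100],None,fx=7,fy=7,interpolation=cv2.INTER_CUBIC)[:, :]
    im=im[:300] if cam=="scene" else im[:]
    q=(proj(cam,place(pd,[(-.085,-.064,.202),(-.085,.064,.202)]))-[x,y]+.5)*7
    for t in q: cv2.circle(im,tuple(int(v) for v in t),4,(0,255,0),1)
    print(cam,q.round(0)); ims.append(im)
cv2.imwrite("pics/c2.png",np.vstack(ims)[:600])
cv2.imwrite("pics/c2.png",cv2.resize(np.vstack(ims),None,fx=.8,fy=.8))
E
```

```text
top [[463. 201.]
 [167. 215.]]
scene [[156. 149.]
 [366.  76.]]
```

View pics/c2.png

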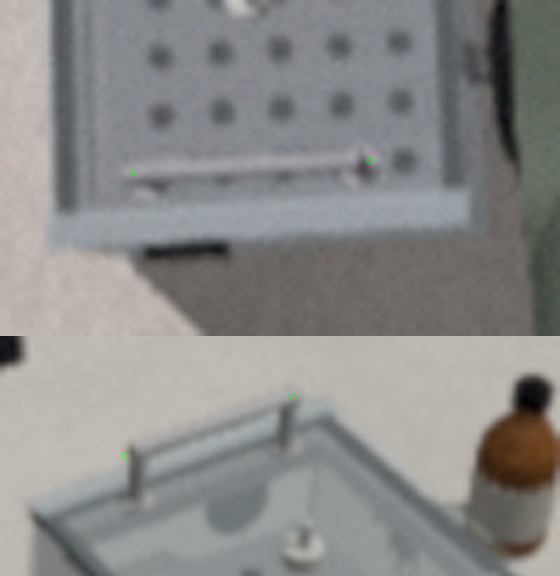

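The handle fit holds in both views, with the projected bar ends on the bar to within about 1 px. I'll move over the handle while turning the jaws along the desiccator's x.

Request:
{"name": "drive_tool", "arguments": {"series": [[100,0,0.01,0.005,-0.1],[100,-0.003,0.02,0,-0.145],[100,-0.003,0.022,0,-0.145],[100,-0.003,0.022,0,-0.145],[100,-0.003,0.022,0,-0.145],[100,-0.003,0.022,0,-0.145],[100,-0.003,0.022,0,-0.145],[100,-0.003,0.022,0,-0.145],[100,-0.002,0.022,0,-0.145],[100,0,0.02,0,-0.145],[100,0,0.01,0,-0.06],[100,0,0,0,0]]}}

```text
clock: 19.85
position: [0.4642, 0.2492, 0.2455]
tool_rot: [-3.13, 0.035, 1.668]
force: [-0.3, 0.3, 0.8]
grip_width: 0.0856
```

Request:
{"name": "drive_tool", "arguments": {"series": [[100,0,0.005,0,-0.02],[100,0,0.002,-0.01,0],[100,0,0,-0.01,0],[100,0,0,-0.01,0],[100,0,0,0,0],[100,0,0,0,0]]}}

```text
clock: 20.45
position: [0.4644, 0.2531, 0.2106]
tool_rot: [-3.127, 0.038, 1.649]
force: [-0.8, -0.3, -0.4]
grip_width: 0.0856
```

```bash
python3 look.py c3 180 160 345 90
```

```text
20.45 [0.4644 0.2531 0.2106] [-3.127  0.038  1.649] [-0.8 -0.3 -0.4] 0.08557295184690335 [-0.92  0.44  0.39  1.87 -0.17  0.91 -0.37]
```

View pics/c3.png

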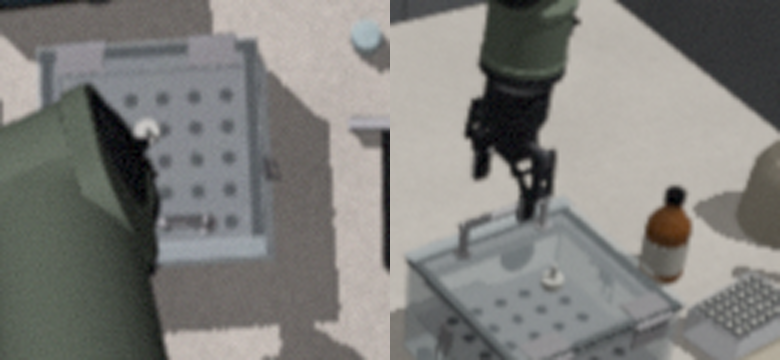

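```bash
python3 - <<'E'
from h import *
P=np.array([.4644,.2531,.2106]);y=1.649
j=np.array([np.sin(y),-np.cos(y),0])
for n,q in (("tcp",P),("fing+",P+j*.045+[0,0,.013]),("fing-",P-j*.045+[0,0,.013]),("bar",[.464,.257,.202]),("barR",[.459,.32,.202]),("barL",[.469,.193,.202])):
    print(n,((proj("scene",q)[0]-[345,90]+.5)*3+[390,0]).round(0))
E
```

```text
tcp [500. 208.]
fing+ [523. 220.]
fing- [480. 180.]
bar [503. 213.]
barR [546. 198.]
barL [457. 229.]
```

The projected fingertips match the picture and straddle the bar. I'll lower and grip.

Request:
{"name": "drive_tool", "arguments": {"series": [[100,0,0.001,-0.01,0],[100,0,0.001,-0.01,0],[100,0,0,-0.006,0],[100,0,0,0,0],[100,0,0,0,0]], "newtons": 60}}

```text
clock: 21.05
position: [0.4645, 0.2556, 0.1829]
tool_rot: [-3.128, 0.038, 1.65]
force: [-0.1, -0.2, 0.5]
grip_width: 0.0853
```

Request:
{"name": "drive_tool", "arguments": {"series": [[0,0,0,0,0],[0,0,0,0,0],[0,0,0,0,0],[0,0,0,0,0],[0,0,0,0,0],[0,0,0,0,0],[0,0,0,0,0],[0,0,0,0,0],[0,0,0,0,0]], "newtons": 60}}

```text
clock: 21.95
position: [0.4627, 0.2556, 0.1837]
tool_rot: [-3.124, 0.037, 1.65]
force: [-0.2, -0.2, -0.5]
grip_width: 0.0099
```

```bash
python3 look.py c4 180 160 345 90
```

```text
21.95 [0.4627 0.2556 0.1837] [-3.124  0.037  1.65 ] [-0.2 -0.2 -0.5] 0.009917247803259576 [-0.91  0.47  0.37  1.89 -0.19  0.85 -0.36]
```

View pics/c4.png

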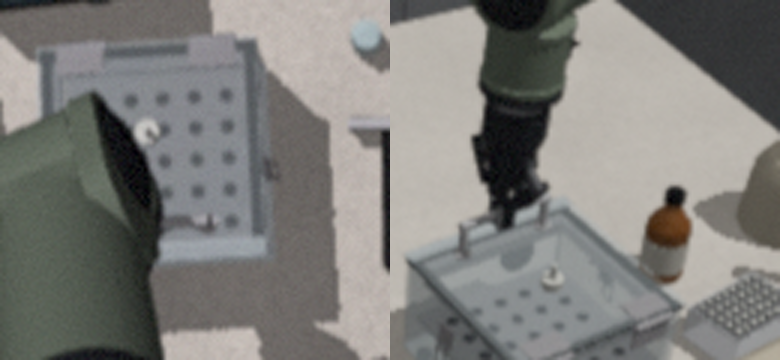

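Request:
{"name": "drive_tool", "arguments": {"series": [[0,0,0,0.001,0],[0,0,0,0.002,0],[0,0,0,0.002,0]], "newtons": 80}}

```text
clock: 22.35
position: [0.4637, 0.2557, 0.1876]
tool_rot: [-3.126, 0.038, 1.65]
force: [8.5, 1.2, -11.1]
grip_width: 0.0092
```

Request:
{"name": "drive_tool", "arguments": {"series": [[0,0.001,0,0.001,0],[0,0.001,0,0.0015,0],[0,0.001,0,0.0015,0]]}}

```text
clock: 22.65
position: [0.4646, 0.2558, 0.1907]
tool_rot: [-3.121, 0.039, 1.651]
force: [-4.2, 0.4, -5.0]
grip_width: 0.0094
```

Request:
{"name": "drive_tool", "arguments": {"series": [[0,0.001,0,0.002,0],[0,0.001,0,0.0025,0],[0,0.001,0,0.0025,0],[0,0.001,0,0.0025,0],[0,0,0,0,0]]}}

```text
clock: 23.15
position: [0.4679, 0.256, 0.2012]
tool_rot: [-3.119, 0.039, 1.652]
force: [-4.3, 0.6, -5.0]
grip_width: 0.0089
```

```bash
python3 look.py c5 180 160 345 90
```

```text
23.15 [0.4679 0.256  0.2012] [-3.119  0.039  1.652] [-4.3  0.6 -5. ] 0.008926556282956178 [-0.91  0.46  0.38  1.86 -0.18  0.9  -0.36]
```

View pics/c5.png

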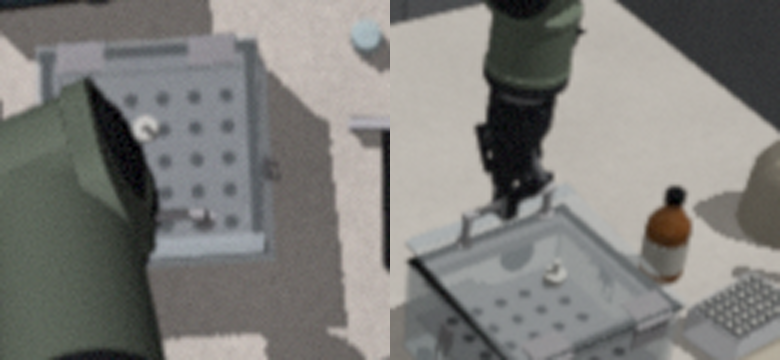

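Request:
{"name": "drive_tool", "arguments": {"series": [[0,0.0005,0,0.002,0],[0,0.0005,0,0.0025,0],[0,0.0005,0,0.0025,0],[0,0.0005,0,0.0015,0],[0,0,0,0,0],[0,0,0,0,0]]}}

```text
clock: 23.85
position: [0.4715, 0.2564, 0.2111]
tool_rot: [-3.123, 0.038, 1.652]
force: [-2.7, 2.2, -3.4]
grip_width: 0.0096
```

```bash
python3 - <<'E'
from fit import *
s=bot.observe();print(s["clock"],s["position"],s["force"],s["grip_width"])
pd=np.load("pd.npy")
x,y=340,130
for cam,(x,y) in (("scene",(340,135)),):
    f=bot.grab_frame(cam)[:,:,::-1];im0=cv2.resize(f[y:y+100,x:x+110],None,fx=7,fy=6,interpolation=cv2.INTER_CUBIC)
    im=im0.copy()
    for th,col in ((.09,(255,0,0)),(.135,(0,255,0)),(.18,(0,0,255))):
        def L(p):
            dx=p[0]-.115;dz=p[2]-.15;c,n=np.cos(th),np.sin(th); return (.115+c*dx+n*dz,p[1],.15-n*dx+c*dz)
        pts=[L(p) for p in ((-.121,-.118,.152),(-.121,.118,.152),(-.085,-.064,.202),(-.085,.064,.202),(-.121,-.118,.16))]
        q=(proj(cam,place(pd,pts))-[x,y]+.5)*[7,6]
        for t in q: cv2.circle(im,tuple(int(v) for v in t),3,col,1)
    cv2.imwrite("pics/c6.png",im[:600])
E
```

```text
23.85 [0.47154044 0.25639559 0.21106443] [-2.68736204  2.24953444 -3.37457761] 0.009630027240035425
```

View pics/c6.png

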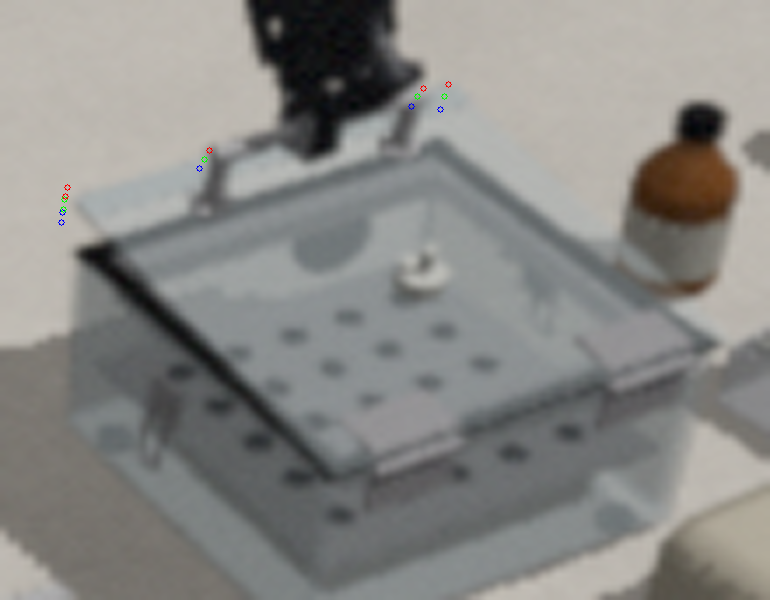

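Request:
{"name": "drive_tool", "arguments": {"series": [[0,0,0,0,0],[0,0,0,0,0],[0,0,0,0,0],[0,0,0,0,0],[0,0,0,0,0]]}}

```text
clock: 24.4
position: [0.4715, 0.2564, 0.211]
tool_rot: [-3.123, 0.038, 1.652]
force: [-2.5, 1.4, -2.7]
grip_width: 0.0091
```

```bash
python3 - <<'E'
from h import *
s=bot.observe();print(s["clock"],s["position"],s["force"],s["qd"].round(3))
a=bot.grab_frame("scene")[:,:,::-1];b=bot.grab_frame("top")[:,:,::-1]
cv2.imwrite("pics/d1.png",cv2.resize(a[130:330,130:480],(800,457),interpolation=cv2.INTER_CUBIC));cv2.imwrite("pics/d2.png",b[:, 40:600])
E
```

```text
24.4 [0.47151432 0.25637198 0.21098449] [-2.50073606  1.43114803 -2.74051586] [-0.001 -0.001  0.001  0.001 -0.     0.001 -0.   ]
```

View pics/d1.png

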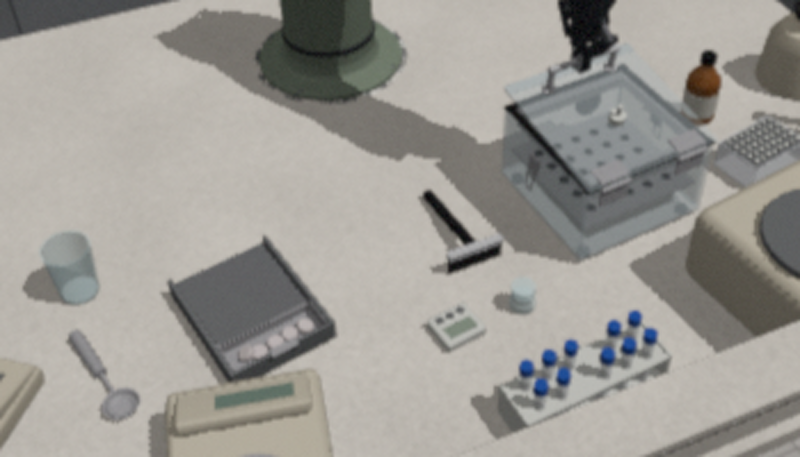

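View pics/d2.png

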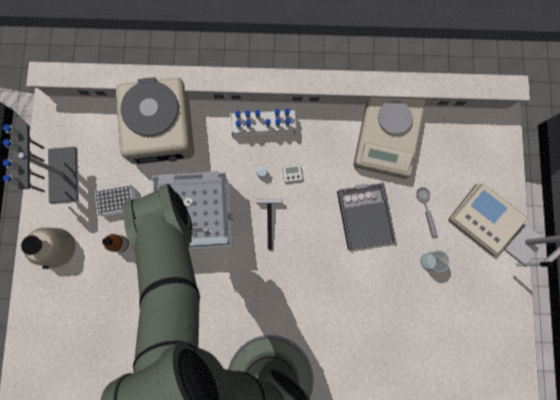

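The arm is still and the lid is up. The tablets are in the boat at (275,343), the squeegee lies at (465,230), and the bystanders have not moved. I'm handing the job in.

```bash
python3 -c "
from workcell import bot
print(bot.job_done())"
```

```text
the job is handed in; nothing more can be done
None
```

All five tablets are in the boat, the squeegee is back on the bench, and the arm is holding the desiccator lid open with its front edge about 3 cm up. I handed the job in at 24.4 s; no verdict was reported.

- **Tablets:** Two sweeps with the squeegee took them off the deck, four in the first and one in the second. In the pictures the fingers stayed clear of the tablets. Four lie flat in the boat. The fifth is tilted against its neighbour, at about x 0.07, y -0.044 m in the tray's frame, so it is inside the boat.
- **Squeegee:** I laid it back within about 1–2 mm of where it started, on its blade and butt, and let it go. The last pictures show it upright.
- **Lid:** I gripped the handle bar at its middle with 80 N and pulled in small steps. The gasket gave at roughly 11 N upward, with no jump. The handle has risen 27 mm, which puts the lid at about 0.14 rad. The picture overlay roughly agrees, at 0.13 to 0.15 rad.
- **Last checks:** The arm's joint speeds were about zero and its position was steady over 0.5 s. By eye, the bystanders stand where they were.

No check failed, though two things were less than exact. The lid angle comes from the handle's rise and the picture, not from a direct reading. The grip opening read 9 to 10 mm on the 12 mm bar, and it did not change in a way that suggested slipping.

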